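Pack the third hex bolt into the tray

ROBOT

A 6-joint arm with a two-finger parallel gripper is mounted at the origin on the work surface. World frame = base frame: x ahead of the robot, y to its left, z up, the work surface at z = 0. Lengths are in m, angles in degrees, forces in N, time in s.
With the tool pointing down it reaches from about 0.25 to 0.725 m from the base axis. Payload 9.7 kg.
Tool frame: the origin (TCP) lies midway between the tips of the shut fingers; the grasp point (between the pads) lies bot.grasp_offset behind it (bot.grasp_offset is the distance from the TCP to the grasp point, in m); x points along the fingers, y is the direction in which the jaws open and shut, and the axes are right-handed (so a half turn about x gives the same grasp; the last joint's range is limited). The gripper opens to 85 mm and grips with 20 to 120 N. Pads are 22 mm wide; open, the fingers measure 114 mm over their backs; the gripper's body (76 mm by 85 mm) begins 54 mm behind the grasp point. The pads swing forward as they close: fully open they stand 13 mm farther back than shut.
Start: joints at [-64.4, 4.979, 10.078, 95.1, 0, 90], TCP at [0.238, -0.496, 0.231] pointing down, gripper open.
Joint ranges: [-179.16, 179.16], [-48.56, 103.87], [-65.8, 70.77], [-126.05, 130.52], [-82.76, 87.17], [-180, 180]. Speed limits (degrees/s): [127.2, 127.2, 147.25, 180, 180, 180].

INTERFACE

Orientations are given as [roll, pitch, yaw] about the fixed x, y, z axes, in that order (R = Rz(yaw) Ry(pitch) Rx(roll)).
In Python, from workcell import status, camera, bot gives the robot as it stands.
- The arm moves only by the shell command python3 -m jog 'ROWS' [OPENING] [FORCE]. ROWS is text: rows parted by semicolons, each of 4 numbers parted by spaces: the shift along the tool's x, y, z in mm, then the turn about the tool's x in degrees. A call has exactly 8 rows; each row is the pose to reach, as a shift and turn from the pose commanded when the call began, along the tool's axes at that moment; what a row does not reach only later rows make up. A row lasts 1/8 s, in which the tool goes at most 62.5 mm and 10.7 degrees, less where a joint would pass 70% of its speed; a pose out of reach is approached as far as the arm can. A call with a gripper value outside its range is refused whole. OPENING is the opening, from 0 (shut) to 1 (fully open), set as the call begins (- or left out, the last holds). The fingers move at their own pace and stop on an object; FORCE is the grip in N (left out, the last holds). Time passes only in rows, so rows that repeat a pose let the fingers close, or fill a call up. It gives the time, the measured TCP pose, the force and the opening at its end, in the units of the state.
- status.get_obs(): the state, without advancing time (a new reading comes with each control period).
- camera(name): name is "scene" or "side" or "wrist"; returns a dict with "color" (384x512x3 uint8, red, green, blue), "vfov" (degrees; the focal length in pixels is half the picture's height over the tangent of half this angle, whatever the lens; pixels are square), "cx", "cy" (the principal point, pixels), "rvec" (rotation vector, rad) and "tvec" (3), from world to camera coordinates, as OpenCV has them. Camera axes: x right, y down, z forward; pixel columns grow to the right and rows downward; lengths in m; the calibration is good to about 2 mm. A picture is of the moment at which its call begins. There is no depth.
- bot.job_done(): hands the job in, once; it reports no verdict.
The state is a dict: "time": time; "q": joint angles; "qd": joint speeds; "joint_efforts": joint torques, N m; "ee_pos": TCP position; "tcp_rot": TCP orientation; "wrist_force": force on the tool from outside, world axes, zero at the start; "torque": the same for the moment, N m; "opening": finger opening in m.
Only numpy, scipy, OpenCV 4.12 (cv2) and the standard library are available. Lean on these libraries where they do the work, as an engineer would, in place of code of your own. Each camera call takes 0.05 s, during which the arm holds its last target. There are 200 camera calls.

TASK

Two bright steel hex bolts stand on their heads, side by side, in the blue tray. Stand the third bright steel bolt (not the black or the brass one) on its head in the tray too, nested in the hollow between those two on a side where the tray has room for it, so that the three heads form a close-packed triangle, flat against flat; a few millimetres of gap do no harm. Leave all three upright on the tray floor.

Things in the scene. Friction and masses are not known exactly. Their poses are not given: they have to be found in the camera images.
- bolt_new: The bolt to pack, loose on the bench: bright grey steel, 0.44 to 0.72 kg, standing on its hexagonal head (46 mm across flats, 53 across corners, 19 high), round 30 mm shank up, 75 mm tall in all. Origin: centre of the underside; z up the shank; x square to a flat (flats every 60 deg from x). Any yaw. A black and a brass bolt of the same shape stand nearby, places swapped at random, 90 mm or more apart.
- bolt_left: Bright steel bolt, same shape, size and axes as bolt_new, standing on its head in the tray, not fastened. The row of two may be nearer to either long wall of the tray.
- bolt_right: Another such bolt in the tray, not fastened, its centre 46.5 mm from bolt_left's along bolt_left's +x: flat to flat, same yaw. The two shanks are 16 mm apart.
- tray: Shallow open blue metal tray, fixed to the bench, 188 mm (x) by 158 mm (y) outside, 22 mm high, walls and floor 4 mm thick: inside 180 by 150 mm, floor 4 mm above the bench. Origin: centre of the underside, at bench height; z up. The row of two bolts runs along its x within 10 degrees.
There are look-alikes about, which are no part of the job. Leave any green look-alike of the bolt_new alone. Leave any green look-alike of the bolt_left alone.

How it is judged:
By the outcome, as a careful person would: the job done as asked, in the order asked, and still so for the second after the job is handed in, with the robot touching nothing.
It also fails if it takes over 35 s, if anything falls off the work surface, if the arm or the gripper's body presses on something with over 40 N, if the wrist force passes 120 N, or if a joint passes its speed limit or range.

## Working session

There is one attempt and no reset: what is moved stays moved. The work goes in short steps, Python scripts to look and compute and a shell command to move; the robot and the scene stay as the last step left them, time stands still between calls to the robot, and variables do not carry over. Pictures are saved under pics/ and viewed, about 8 in all and at most 12, crops included, and the job is handed in when it is done.

```bash
mkdir -p pics; cat > h.py <<'E'
import numpy as np, cv2
from workcell import status, camera, bot
def shot(name,fn):
    c=camera(name); cv2.imwrite('pics/'+fn+'.png',c['color'][:,:,::-1]); 
    np.save('pics/'+fn+'.npy',c,allow_pickle=True); return c
def load(fn): return np.load('pics/'+fn+'.npy',allow_pickle=True).item()
def K(c):
    h=c['color'].shape[0]; f=h/2/np.tan(np.radians(c['vfov'])/2)
    return np.array([[f,0,c['cx']],[0,f,c['cy']],[0,0,1.]])
def ray(c,u,v,z):
    R=cv2.Rodrigues(np.array(c['rvec'],float))[0]; t=np.array(c['tvec'],float).ravel()
    o=-R.T@t; d=R.T@np.linalg.inv(K(c))@np.array([u,v,1.]); return o+d*(z-o[2])/d[2]
def proj(c,p): return cv2.projectPoints(np.array(p,float).reshape(-1,3),np.array(c['rvec'],float),np.array(c['tvec'],float),K(c),None)[0][:,0]
E
python3 - <<'E'
from h import *
a=shot('scene','s0');b=shot('side','d0')
for c in(a,b): print({k:v for k,v in c.items() if k!='color'})
o=status.get_obs();print(o,bot.grasp_offset)
im=np.hstack([a['color'],b['color']])[:,:,::-1];cv2.imwrite('pics/both.png',cv2.resize(im,(800,300),interpolation=cv2.INTER_AREA))
E
```

```text
{'vfov': 42.6584927342607, 'cx': 262.53041392145155, 'cy': 192.57636478823306, 'rvec': array([ 1.49160368,  1.76490529, -0.96080253]), 'tvec': array([ 0.11233165, -0.26046726,  1.50156674])}
{'vfov': 55.86740623586093, 'cx': 260.98618075213864, 'cy': 187.4302264924925, 'rvec': array([ 2.40744852, -0.7202603 ,  0.2465816 ]), 'tvec': array([-0.46140826,  0.24129384,  0.64702681])}
{'time': 0.1, 'q': array([-6.44022494e+01,  5.00982867e+00,  1.00413715e+01,  9.50991511e+01,
        7.42157887e-04,  9.00000233e+01]), 'qd': array([ 0.09828262, -0.0361318 ,  0.07913871, -0.07157656,  0.05897538,
       -0.01508811]), 'joint_efforts': array([ 1.28001124e-03, -5.21561122e+01,  4.65653479e+01,  1.59993052e-02,
        3.85511578e-05, -1.79943314e-06]), 'ee_pos': array([ 0.23755069, -0.49584794,  0.23065721]), 'tcp_rot': array([-90.62890524,  89.93238763, 114.9688216 ]), 'wrist_force': array([0.02867095, 0.28510213, 0.3352645 ]), 'torque': array([ 0.00618254, -0.02476201, -0.08068472]), 'opening': 0.08549592313973525} 0.0187
```

View pics/s0.png

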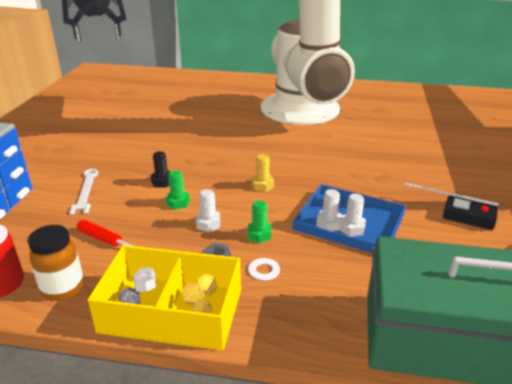

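View pics/d0.png

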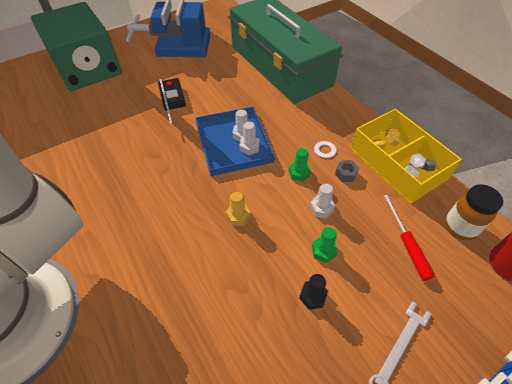

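Candidates for bolt_new in the scene view are bright steel (207,210), black (160,170), brass (262,173), and green (177,190) and (260,222). The pair in the tray is at (330,210) and (355,215). I choose the steel one at (207,210), which is (323,200) in the side view.

```bash
python3 - <<'E'
from h import *
for fn,boxes in (('s0',[(190,180,225,240),(314,182,370,242)]),('d0',[(305,175,345,222),(225,102,268,160)])):
    c=load(fn);im=c['color'];hsv=cv2.cvtColor(im,cv2.COLOR_RGB2HSV)
    for x0,y0,x1,y1 in boxes:
        m=np.zeros(im.shape[:2],np.uint8); m[y0:y1,x0:x1]=((hsv[y0:y1,x0:x1,1]<70)&(hsv[y0:y1,x0:x1,2]>90))
        n,l,st,ce=cv2.connectedComponentsWithStats(m)
        for i in range(1,n):
            if st[i][4]>60:
                print(fn,st[i],ce[i]); 
    crop=im[95:230,190:350] if fn=='d0' else im[160:260,140:420]
    cv2.imwrite('pics/c_'+fn+'.png',cv2.resize(crop[:,:,::-1],None,fx=400/crop.shape[0] if fn=='d0' else 2.8,fy=400/crop.shape[0] if fn=='d0' else 2.8,interpolation=cv2.INTER_CUBIC))
a=cv2.imread('pics/c_s0.png');b=cv2.imread('pics/c_d0.png')
w=800;o=np.zeros((600,800,3),np.uint8)
a=cv2.resize(a,(560,200),interpolation=cv2.INTER_CUBIC);o[:200,:560]=a;o[200:600,:b.shape[1]]=b[:400]
cv2.imwrite('pics/c.png',o)
for uv in((207,193),(323,187)):
    pass
print('steel scene top',ray(load('s0'),207,193.5,.075),'side',ray(load('d0'),325.5,188,.075))
print('tray tops scene',[ray(load('s0'),*p,.079).round(3) for p in((331,193),(356,197))],'side',[ray(load('d0'),*p,.079).round(3) for p in((240,114),(249,126))])
print('tray corners side',[ray(load('d0'),*p,.022).round(3) for p in((196,118),(253,108),(273,160),(211,172))])
E
```

```text
s0 [196 190  24  42 728] [207.52335165 212.22115385]
s0 [ 316  184   50   53 1653] [341.87719298 213.01875378]
d0 [310 184  25  34 595] [322.95966387 201.67226891]
d0 [232 109  28  46 814] [245.24692875 133.07493857]
steel scene top [ 0.63658126 -0.11810314  0.075     ] side [ 0.63004894 -0.12063871  0.075     ]
tray tops scene [array([0.599, 0.117, 0.079]), array([0.605, 0.165, 0.079])] side [array([0.598, 0.161, 0.079]), array([0.594, 0.114, 0.079])]
tray corners side [array([0.526, 0.266, 0.022]), array([0.671, 0.218, 0.022]), array([0.611, 0.038, 0.022]), array([0.472, 0.085, 0.022])]
```

View pics/c.png

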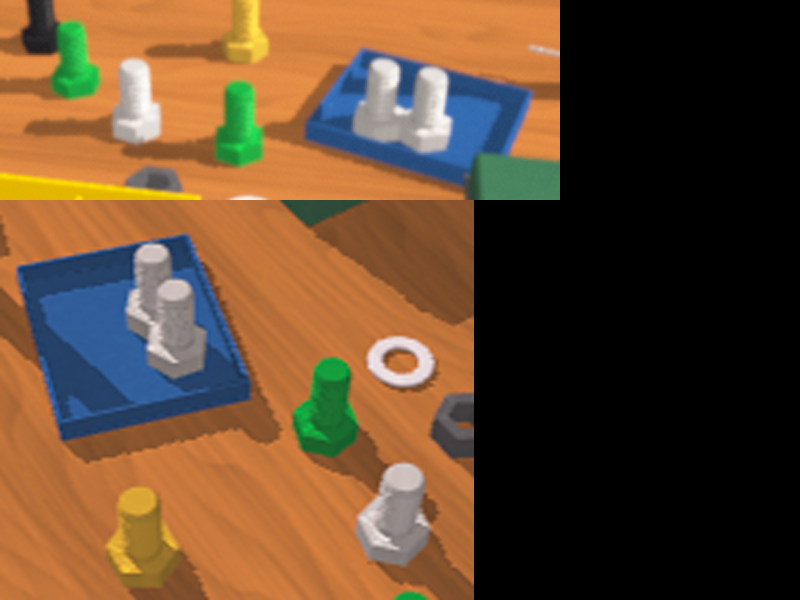

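The crop shows steel at about (397,510), and the pair in the tray lies near the far wall, with room on the robot's side. Next I go above bolt_new.

```bash
cat >> h.py <<'E'
from scipy.spatial.transform import Rotation as Ro
def pose():
    o=status.get_obs(); return o['ee_pos'],Ro.from_euler('xyz',o['tcp_rot'],degrees=True).as_matrix()
def go(p):
    """tool shift mm to world TCP p; also print jaw yaw"""
    e,R=pose(); y=np.degrees(np.arctan2(R[1,1],R[0,1]))
    print('at',e.round(4),'jaw yaw',round(y,2),'tilt',R[:,0].round(4)); print('shift mm',(R.T@(np.array(p)-e)*1000).round(1))
    # sign of turn: rotate +10 about tool x
    R2=R@Ro.from_euler('x',10,degrees=True).as_matrix(); print('yaw per +10 turn',round(np.degrees(np.arctan2(R2[1,1],R2[0,1]))-y,1))
E
python3 - <<'E'
from h import *
go([.60,-.12,.25])
E
```

```text
at [ 0.2376 -0.4958  0.2307] jaw yaw -64.4 tilt [-5.0e-04  1.1e-03 -1.0e+00]
shift mm [ -19.1 -182.4 -489.3]
yaw per +10 turn -10.0
```

```bash
python3 -m jog '-5 -20 -55 0; -10 -45 -117 0; -15 -68 -180 0; -19 -91 -243 0; -19 -114 -306 0; -19 -137 -369 0; -19 -160 -430 0; -19 -182 -489 0' && python3 - <<'E'
from h import *
c=shot('wrist','w1'); print({k:v for k,v in c.items() if k!='color'}); go([.60,-.12,.25])
print(status.get_obs()['q'], proj(c,[[.633,-.119,.075],[.633,-.119,0]]))
E
```

```text
time: 1.1
ee_pos: [0.5829, -0.1377, 0.25]
tcp_rot: [-24.2, 90.0, -178.6]
wrist_force: [1.0, -1.5, 0.2]
opening: 0.0855
{'vfov': 62.212891842544714, 'cx': 260.78262517080196, 'cy': 199.05361163939688, 'rvec': array([-2.4176057 ,  1.52304761,  0.24714898]), 'tvec': array([-0.37601547,  0.39648213,  0.54488357])}
at [ 0.5866 -0.1327  0.2483] jaw yaw -64.18 tilt [-2.0e-04  2.5e-03 -1.0e+00]
shift mm [ -1.6  -5.6 -17.5]
yaw per +10 turn -10.0
[-1.28083755e+01  1.27958513e+01  2.07968947e+01  9.80416687e+01
  1.38278334e-01  1.41369492e+02] [[265.69333434 124.48367415]
 [264.71890417 118.49947931]]
```

View pics/w1.png

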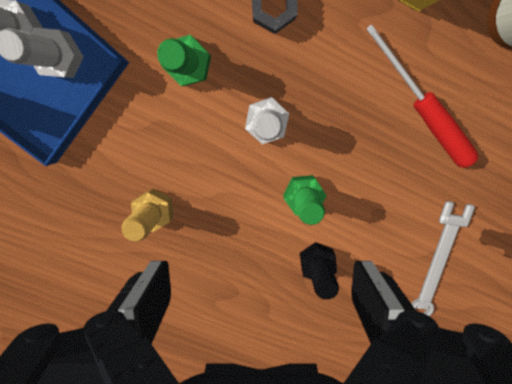

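The steel bolt is at (267,120), seen almost straight down. The tray's near corner is at (47,163), and brass, green and black are all clear of the steel bolt.

```bash
cat >> h.py <<'E'
def hexyaw(c,box,z,fn=None):
    x0,y0,x1,y1=box; im=c['color']; hsv=cv2.cvtColor(im,cv2.COLOR_RGB2HSV)
    m=np.zeros(im.shape[:2],np.uint8); m[y0:y1,x0:x1]=((hsv[y0:y1,x0:x1,1]<60)&(hsv[y0:y1,x0:x1,2]>110))*255
    m=cv2.morphologyEx(m,cv2.MORPH_OPEN,np.ones((3,3)))
    k=max(cv2.findContours(m,0,cv2.CHAIN_APPROX_NONE)[0],key=cv2.contourArea)
    P=np.array([ray(c,*p,z)[:2] for p in cv2.convexHull(k)[:,0]])
    A=np.radians(np.arange(0,60,.5)); best=[]
    W=lambda a:(P@[np.cos(a),np.sin(a)])
    for a in A: best.append(sum(np.ptp(W(a+i*np.pi/3)) for i in range(3))/3)
    i=int(np.argmin(best)); s=np.exp(6j*A); ph=-np.array(best)@s; yh=np.degrees(np.angle(ph))/6%60
    mid=lambda a:(W(a).max()+W(a).min())/2
    a0=A[i]; dirs=[a0+j*np.pi/3 for j in range(3)]
    ctr=np.linalg.lstsq(np.array([[np.cos(a),np.sin(a)] for a in dirs]),np.array([mid(a) for a in dirs]),rcond=None)[0]
    print('centre',ctr.round(4),'yaw argmin',np.degrees(a0),'harm',round(yh,1),'width',min(best).round(4),'max',max(best).round(4))
E
python3 - <<'E'
from h import *
c=load('w1')
for z in(.01,.019): hexyaw(c,(235,85,300,152),z)
print('top',ray(c,267,122,.075))
cv2.imwrite('pics/z1.png',cv2.resize(c['color'][85:155,230:305,::-1],None,fx=6,fy=6,interpolation=cv2.INTER_CUBIC))
E
```

```text
centre [ 0.6323 -0.1214] yaw argmin 43.0 harm 42.5 width 0.0471 max 0.051
centre [ 0.6329 -0.1209] yaw argmin 43.0 harm 42.5 width 0.046 max 0.0498
top [ 0.63566454 -0.11911524  0.075     ]
```

View pics/z1.png

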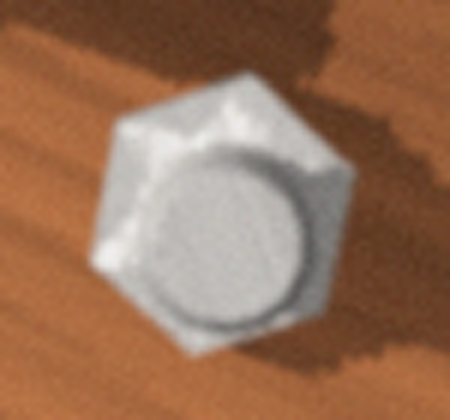

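```bash
python3 - <<'E'
from h import *
go([.633,-.120,.13])
E
```

```text
at [ 0.5866 -0.1327  0.2483] jaw yaw -64.18 tilt [-2.0e-04  2.5e-03 -1.0e+00]
shift mm [118.4   9.1 -47.1]
yaw per +10 turn -10.0
```

```bash
python3 -m jog '20 3 -6 3; 45 6 -12 6; 70 10 -18 10; 95 13 -25 13; 120 15 -30 13; 120 15 -30 13; 120 15 -30 13; 120 15 -30 13' && python3 - <<'E'
from h import *
go([.633,-.120,.03])
E
```

```text
time: 2.15
ee_pos: [0.6157, -0.1402, 0.1318]
tcp_rot: [155.3, 89.9, -12.1]
wrist_force: [-0.4, 0.2, -0.4]
opening: 0.0855
at [ 0.6157 -0.1402  0.1318] jaw yaw -77.4 tilt [ 1.8e-03 -4.0e-04 -1.0e+00]
shift mm [101.8 -16.  -21.1]
yaw per +10 turn -10.0
```

```bash
python3 -m jog '0 -8 -10 0; 0 -16 -21 0; 5 -16 -21 0; 25 -16 -21 0; 45 -16 -21 0; 65 -16 -21 0; 85 -16 -21 0; 102 -16 -21 0' && python3 -m jog '0 0 0 0; 0 0 0 0; 0 0 0 0; 0 0 0 0; 0 0 0 0; 0 0 0 0; 0 0 0 0; 0 0 0 0' 0 40 && python3 - <<'E'
from h import *
go([.57,.06,.15])
E
```

```text
time: 3.15
ee_pos: [0.6321, -0.1198, 0.0268]
tcp_rot: [-24.4, 90.0, 168.2]
wrist_force: [0.2, 0.6, -0.3]
opening: 0.0853
time: 4.15
ee_pos: [0.633, -0.1201, 0.0294]
tcp_rot: [151.3, 89.9, -16.1]
wrist_force: [-0.5, -1.3, 5.7]
opening: 0.0289
at [ 0.633  -0.1201  0.0294] jaw yaw -77.41 tilt [ 1.9e-03 -6.0e-04 -1.0e+00]
shift mm [-120.8 -189.4   22. ]
yaw per +10 turn -10.0
```

```bash
python3 - <<'E'
from h import *
go([.53,.14,.25])
E
python3 -m jog '-5 0 0 0; -25 0 0 0; -60 0 0 0; -100 0 0 0; -145 0 0 0; -190 0 0 0; -220 0 0 0; -220 0 0 0' 0 60
```

```text
at [ 0.633  -0.1201  0.0294] jaw yaw -77.41 tilt [ 1.9e-03 -6.0e-04 -1.0e+00]
shift mm [-220.9 -276.1   43.4]
yaw per +10 turn -10.0
time: 5.15
ee_pos: [0.633, -0.1199, 0.2515]
tcp_rot: [157.7, 89.7, -9.7]
wrist_force: [0.5, 0.3, -6.2]
opening: 0.0289
```

Held: -6.2 N reads as about 0.6 kg. Now the view over the tray.

```bash
python3 -m jog '0 -30 5 3; 0 -70 12 6; 0 -115 18 10; 0 -160 25 14; 0 -200 32 18; 0 -240 38 21; 0 -265 42 21; 0 -276 43 21' && python3 -m jog '0 0 0 0; 0 0 0 0; 0 0 0 0; 0 0 0 0; 0 0 0 0; 0 0 0 0; 0 0 0 0; 0 0 0 0' && python3 - <<'E'
from h import *
c=shot('wrist','w2'); go([.53,.14,.25])
E
```

```text
time: 6.15
ee_pos: [0.5303, -0.013, 0.248]
tcp_rot: [-87.0, 87.2, 90.2]
wrist_force: [0.6, -0.4, -5.3]
opening: 0.0286
time: 7.15
ee_pos: [0.5307, -0.012, 0.2484]
tcp_rot: [-87.3, 87.2, 90.0]
wrist_force: [-0.4, -0.6, -5.5]
opening: 0.0288
at [ 0.5307 -0.012   0.2484] jaw yaw -92.76 tilt [ 1.000e-04  4.950e-02 -9.988e-01]
shift mm [   5.9 -151.7    8.1]
yaw per +10 turn -10.0
```

View pics/w2.png

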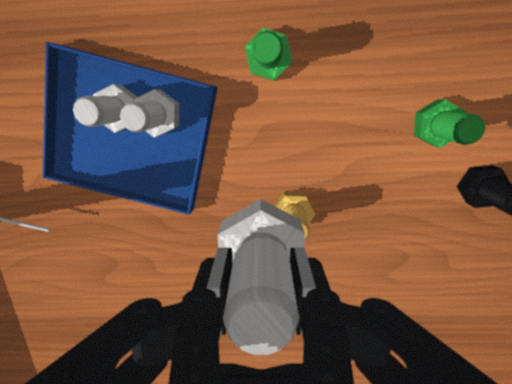

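It shows the pair in the tray at about (115,108) and (150,113). The wrist ran into the joint 6 limit: it stopped short and is tilted 2.8°. The fix is to turn the other way, since a half turn gives the same jaw line.

```bash
python3 -c "
from h import *;print(status.get_obs()['q'].round(2))"; python3 -m jog '0 0 0 -10; 0 0 0 -20; 0 0 0 -30; 0 0 0 -40; 0 0 0 -50; 0 0 0 -60; 0 0 0 -70; 0 0 0 -80' && python3 - <<'E'
from h import *
go([.53,.11,.25]);print(status.get_obs()['q'].round(2))
E
```

```text
[ -2.81   2.85   9.7   96.99   2.83 179.94]
time: 8.2
ee_pos: [0.5307, -0.012, 0.2483]
tcp_rot: [-167.5, 87.2, 90.0]
wrist_force: [1.1, 0.3, -4.6]
opening: 0.0286
at [ 0.5307 -0.012   0.2483] jaw yaw -12.42 tilt [-0.      0.0495 -0.9988]
shift mm [   4.4  -26.9 -118.9]
yaw per +10 turn -10.0
[-2.82  2.85  9.7  96.99  2.84 99.61]
```

```bash
python3 -m jog '0 15 -15 0; 0 30 -33 0; 0 42 -48 0; 0 53 -63 0; 0 53 -63 0; 0 53 -63 0; 0 53 -63 0; 0 53 -63 0' && python3 - <<'E'
from h import *
c=shot('wrist','w3'); go([.596,.04,.25])
E
```

```text
time: 9.2
ee_pos: [0.5961, 0.0374, 0.2511]
tcp_rot: [-167.6, 87.2, 89.6]
wrist_force: [-0.5, 0.3, -4.8]
opening: 0.0289
at [0.5961 0.0374 0.251 ] jaw yaw -12.76 tilt [ 3.000e-04  4.950e-02 -9.988e-01]
shift mm [ 1.1 -0.7 -2.4]
yaw per +10 turn -10.0
```

View pics/w3.png

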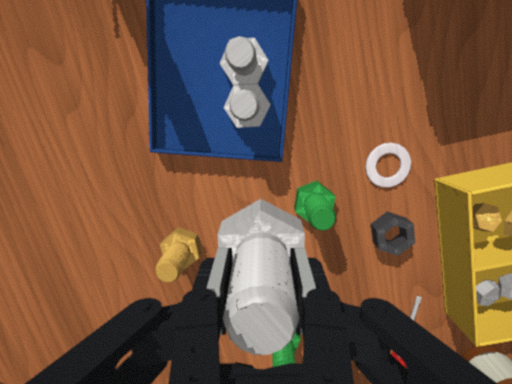

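The pair is seen clearly: shank tops at (240,52) and (245,103), heads meeting near row 83. The tray's room is on the left, the robot's side.

```bash
python3 - <<'E'
from h import *
c=load('w3')
for z in(.014,.023):
  for b in((210,28,280,84),(210,83,280,135)): hexyaw(c,b,z)
im=c['color'];hsv=cv2.cvtColor(im,cv2.COLOR_RGB2HSV)
cv2.imwrite('pics/z3.png',cv2.resize(im[20:140,200:290,::-1],None,fx=5,fy=5,interpolation=cv2.INTER_CUBIC))
print([ray(c,*p,.079).round(4) for p in((240,52),(245,103))])
print('tray',[ray(c,*p,.022).round(4) for p in((151,152),(281,160))])
E
```

```text
centre [0.6038 0.1666] yaw argmin 19.0 harm 19.2 width 0.0482 max 0.0529
centre [0.5956 0.1196] yaw argmin 20.0 harm 20.4 width 0.0478 max 0.0531
centre [0.6041 0.1653] yaw argmin 19.0 harm 19.2 width 0.0471 max 0.0516
centre [0.596  0.1194] yaw argmin 20.0 harm 20.4 width 0.0467 max 0.0519
[array([0.6045, 0.1646, 0.079 ]), array([0.5985, 0.1201, 0.079 ])]
tray [array([0.4748, 0.0926, 0.022 ]), array([0.6219, 0.0497, 0.022 ])]
```

View pics/z3.png

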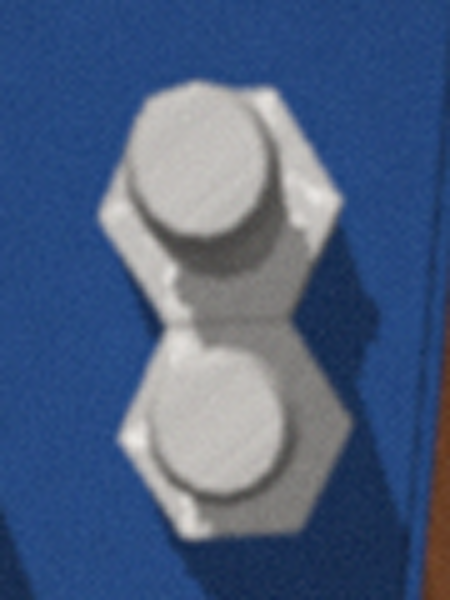

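```bash
python3 - <<'E'
from h import *
c=load('w3')
A=ray(c,244.2,61.5,.023)[:2];B=ray(c,247.5,105.8,.023)[:2];d=A-B;print(A,B,np.linalg.norm(d),np.degrees(np.arctan2(d[1],d[0])))
M=(np.array([.604,.1652])+[.596,.1193]+A+B)/4; th=np.radians(80)
T=M+.042*np.array([np.cos(th+np.pi/2),np.sin(th+np.pi/2)]);print('M',M,'T base',T)
e,R=pose(); up=-R[:,0]
# base centre is 29.4mm beyond TCP along tool x
P=np.r_[T,.004]+up*.0294
for dz in(.0,.08,.2): print(dz); go(P+[0,0,dz])
E
```

```text
[0.60490548 0.16384915] [0.59767134 0.1181506 ] 0.04626758755160775 81.00464474932402
M [0.6006442  0.14162494] T base [0.55928228 0.14891816]
0.0
at [0.5961 0.0374 0.251 ] jaw yaw -12.76 tilt [ 3.000e-04  4.950e-02 -9.988e-01]
shift mm [222.8 -57.9 -88.5]
yaw per +10 turn -10.0
0.08
at [0.5961 0.0374 0.251 ] jaw yaw -12.76 tilt [ 3.000e-04  4.950e-02 -9.988e-01]
shift mm [142.9 -58.8 -92.4]
yaw per +10 turn -10.0
0.2
at [0.5961 0.0374 0.251 ] jaw yaw -12.76 tilt [ 3.000e-04  4.950e-02 -9.988e-01]
shift mm [ 23.1 -60.1 -98.2]
yaw per +10 turn -10.0
```

```bash
python3 -m jog '0 -10 -16 -10; 0 -25 -40 -20; 5 -40 -65 -30; 10 -50 -85 -40; 15 -60 -97 -50; 20 -60 -98 -60; 20 -60 -98 -70; 20 -60 -98 -80' && python3 - <<'E'
from h import *
e,R=pose(); up=-R[:,0]
P=np.array([.5593,.1489,.004])+up*.0294
for dz in(.08,): go(P+[0,0,dz])
E
```

```text
time: 10.25
ee_pos: [0.5593, 0.1473, 0.2363]
tcp_rot: [112.3, 87.2, 89.9]
wrist_force: [0.2, 0.7, -4.3]
opening: 0.0288
at [0.5593 0.1473 0.2363] jaw yaw 67.55 tilt [ 1.000e-04  4.950e-02 -9.988e-01]
shift mm [122.8  -5.5   2.3]
yaw per +10 turn -10.0
```

```bash
python3 -m jog '20 -1 0 -7; 45 -2 1 -13; 70 -3 1 -13; 95 -4 2 -13; 115 -5 2 -13; 123 -5 2 -13; 123 -5 2 -13; 123 -5 2 -13' && python3 - <<'E'
from h import *
e,R=pose(); up=-R[:,0]
P=np.array([.5593,.1489,.004])+up*.0294
go(P+[0,0,.022]);go(P)
s=shot('scene','s4');d=shot('side','d4');w=shot('wrist','w4')
o=np.zeros((600,800,3),np.uint8)
o[:300,:400]=cv2.resize(s['color'][100:250,270:470],(400,300));o[:300,400:]=cv2.resize(d['color'][40:190,150:350],(400,300))
o[300:,:400]=cv2.resize(w['color'],(400,300))
cv2.imwrite('pics/c4.png',o[:,:,::-1])
E
```

```text
time: 11.25
ee_pos: [0.5598, 0.1482, 0.1142]
tcp_rot: [98.1, 87.1, 88.3]
wrist_force: [-0.3, -0.1, -5.2]
opening: 0.029
at [0.5598 0.1482 0.1142] jaw yaw 80.23 tilt [ 0.0015  0.0499 -0.9988]
shift mm [58.7 -3.7 -0. ]
yaw per +10 turn -10.0
at [0.5598 0.1482 0.1142] jaw yaw 80.23 tilt [ 0.0015  0.0499 -0.9988]
shift mm [80.7 -4.8  0.1]
yaw per +10 turn -10.0
```

View pics/c4.png

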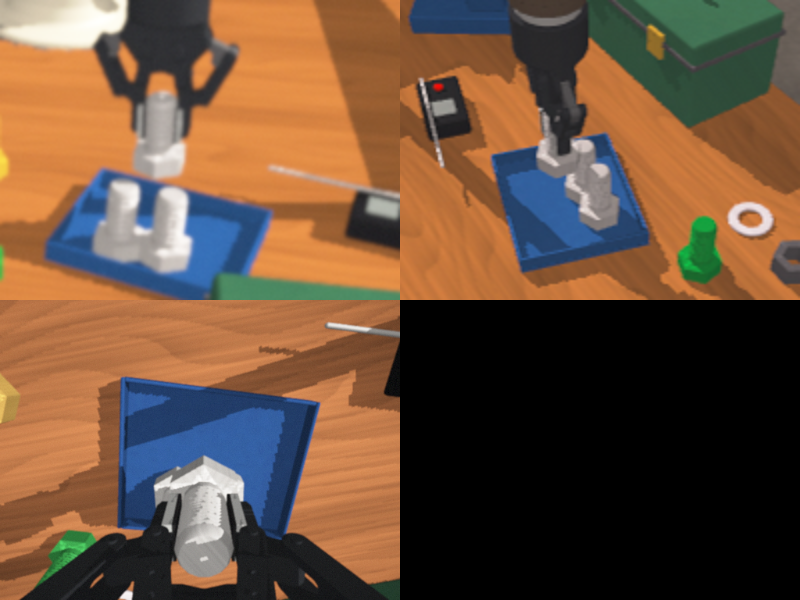

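```bash
python3 - <<'E'
from h import *
e,R=pose(); B=e+R[:,0]*.0294; print('base',B)
a=np.radians(80.2+30+60*np.arange(6))
for z in(0,.019):
  H=np.array([B-R[:,0]*z+.0266*np.array([np.cos(t),np.sin(t),0]) for t in a])
  for fn,o in(('s4',(270,100)),('d4',(150,40))):
    p=(proj(load(fn),H)-o)*2; print(z,fn,p.round(0).tolist())
E
python3 - <<'E'
from h import *
o=np.zeros((400,800,3),np.uint8)
o[:,:400]=cv2.resize(load('s4')['color'][140:200,320:380],(400,400),interpolation=2);o[:,400:]=cv2.resize(load('d4')['color'][80:160,200:280],(400,400),interpolation=2)
cv2.imwrite('pics/c5.png',o[:,:,::-1])
E
```

```text
base [0.55979634 0.149637   0.08454074]
0 s4 [[183.0, 161.0], [162.0, 150.0], [137.0, 153.0], [131.0, 166.0], [152.0, 177.0], [178.0, 174.0]]
0 d4 [[139.0, 153.0], [135.0, 168.0], [153.0, 178.0], [174.0, 171.0], [178.0, 156.0], [160.0, 147.0]]
0.019 s4 [[184.0, 144.0], [163.0, 134.0], [138.0, 136.0], [132.0, 149.0], [153.0, 160.0], [179.0, 157.0]]
0.019 d4 [[138.0, 141.0], [134.0, 156.0], [152.0, 166.0], [174.0, 160.0], [178.0, 144.0], [160.0, 135.0]]
```

View pics/c5.png

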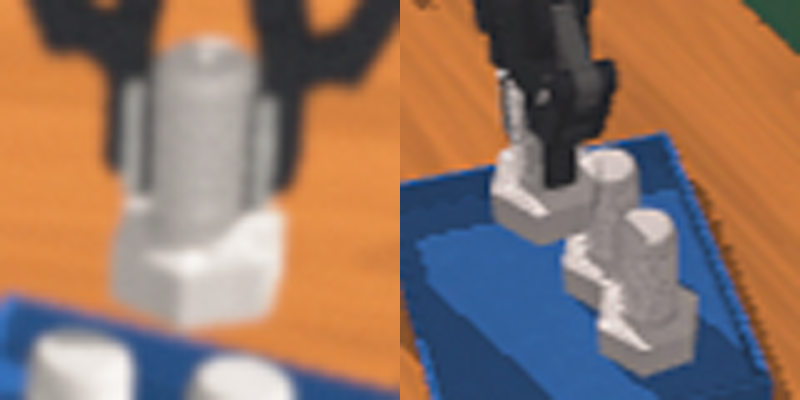

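Projected and observed head corners agree within 2 to 3 mm. Next I descend, stopping just above the floor because of the tilt.

```bash
python3 -m jog '15 -1 0 0; 30 -2 0 0; 45 -3 0 0; 58 -4 0 0; 65 -4 0 0; 71 -4 0 0; 76 -5 0 0; 79 -5 0 0' && python3 -m jog '0 0 0 0; 0 0 0 0; 0 0 0 0; 0 0 0 0; 0 0 0 0; 0 0 0 0; 0 0 0 0; 0 0 0 0' && python3 - <<'E'
from h import *
e,R=pose();B=e+R[:,0]*.0294; print('base',B.round(4))
s=shot('scene','s6');d=shot('side','d6')
o=np.zeros((400,800,3),np.uint8)
o[:,:400]=cv2.resize(s['color'][170:250,310:390],(400,400),interpolation=2);o[:,400:]=cv2.resize(d['color'][95:175,195:275],(400,400),interpolation=2)
cv2.imwrite('pics/c6.png',o[:,:,::-1])
E
```

```text
time: 12.4
ee_pos: [0.5583, 0.1471, 0.0343]
tcp_rot: [99.9, 87.2, 90.2]
wrist_force: [-10.3, -3.6, 17.7]
opening: 0.029
time: 13.4
ee_pos: [0.5583, 0.147, 0.0345]
tcp_rot: [99.9, 87.2, 90.1]
wrist_force: [-5.3, -0.8, 1.5]
opening: 0.0288
base [0.5583 0.1485 0.0051]
```

View pics/c6.png

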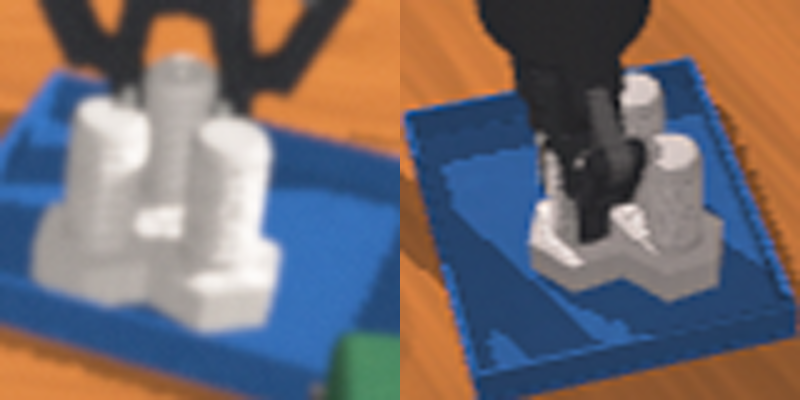

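The bolt is on the floor and nested, lightly touching its neighbours (-5 N in x). Now I release it and rise.

```bash
python3 -m jog '0 0 0 0; 0 0 0 0; 0 0 0 0; 0 0 0 0; 0 0 0 0; 0 0 0 0; 0 0 0 0; 0 0 0 0' 0.75 && python3 -m jog '-8 0 0 0; -20 0 0 0; -40 0 0 0; -65 0 0 0; -100 0 0 0; -140 0 0 0; -180 0 0 0; -200 0 0 0' && python3 - <<'E'
from h import *
go([.68,.14,.235])
E
```

```text
time: 14.5
ee_pos: [0.5585, 0.1471, 0.0339]
tcp_rot: [99.8, 87.2, 90.0]
wrist_force: [-0.1, 0.2, 1.0]
opening: 0.0643
time: 15.5
ee_pos: [0.559, 0.1372, 0.2374]
tcp_rot: [95.4, 87.1, 85.6]
wrist_force: [1.0, -0.4, -1.2]
opening: 0.0643
at [0.559  0.1372 0.2374] jaw yaw 80.23 tilt [ 0.0039  0.0504 -0.9987]
shift mm [  3.   23.2 118.8]
yaw per +10 turn -10.0
```

Next I move beyond the tray so that the wrist camera looks back over it.

```bash
python3 -m jog '0 3 15 0; 0 6 32 0; 0 10 50 0; 0 14 70 0; 0 17 85 0; 0 17 90 0; 0 17 90 0; 0 17 90 0' && python3 - <<'E'
from h import *
w=shot('wrist','w7');s=shot('scene','s7');d=shot('side','d7')
o=np.zeros((600,800,3),np.uint8)
ctr=proj(w,[.59,.143,.02])[0].astype(int);print(ctr)
x0=max(0,min(ctr[0]-90,332));y0=max(0,min(ctr[1]-70,244))
o[:300,:400]=cv2.resize(w['color'][y0:y0+135,x0:x0+180],(400,300),interpolation=2)
o[:300,400:]=cv2.resize(d['color'][80:185,190:330],(400,300),interpolation=2)
o[300:,:400]=cv2.resize(s['color'][165:255,290:410],(400,300),interpolation=2)
o[300:,400:]=cv2.resize(w['color'],(400,300))
cv2.imwrite('pics/c7.png',o[:,:,::-1]);print(x0,y0,180/400)
E
```

```text
time: 16.5
ee_pos: [0.6497, 0.1387, 0.2343]
tcp_rot: [99.4, 87.2, 89.7]
wrist_force: [0.4, -0.8, -0.5]
opening: 0.0641
[245 114]
155 44 0.45
```

View pics/c7.png

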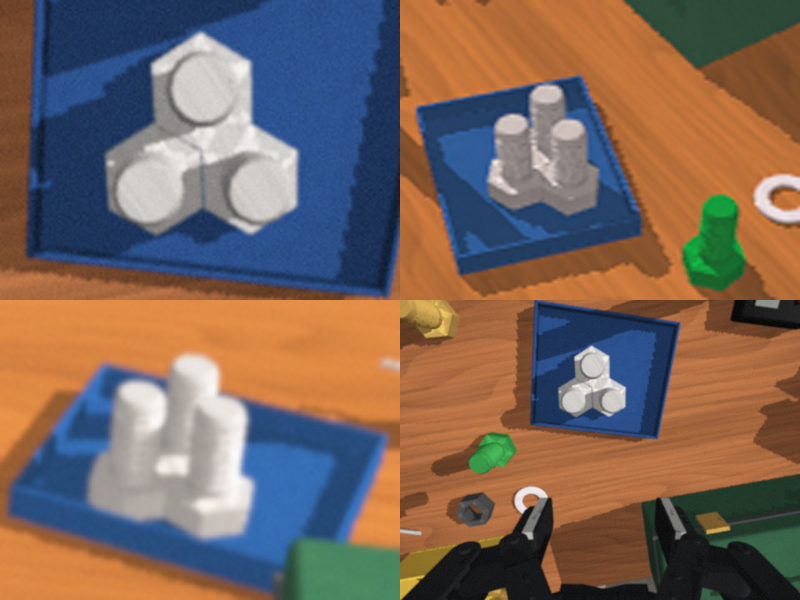

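The three heads form a close-packed triangle, upright in the tray, and the gripper is touching nothing.

```bash
python3 -c "
from h import *;bot.job_done()"
```

```text
the job is handed in; nothing more can be done
```

I picked up the loose bright steel bolt by its shank and stood it on its head in the tray. It is nested against the other two on the robot's side, where there was room. I handed the job in at about 16.6 s on the robot's clock.

**Last checks:** The final wrist, side and scene pictures show all three bolts upright on the tray floor, with the heads flat to flat in a close triangle. There is only a hairline gap between them. The wrist force read under 1 N in each axis, with the gripper clear of everything.

**What went wrong or disagreed:**
- **Wrist limit:** On the way to the tray the wrist hit the joint 6 limit, which left the tool tilted 2.8°. I turned it the other way round and placed the bolt with that tilt. It settled flat when released.
- **Position check:** Before lowering, the scene and side cameras put the held bolt 2 to 3 mm away from its computed position, so I kept the planned position.
- **Contact on placing:** The bolt lightly touched its neighbours and the floor. The largest force read was about 18 N, and there is no visible harm.

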